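# File the sawn end of the skimming bar

### The job

Take the block file from its board and file the sawn upper end of the bar in the clamp with three forward strokes: blade flat and centred on the bar's end, nose pointing across the bar to the fixed jaw, each stroke pushed nose first with a light steady pressure (about 4 to 10 N, never more than 20 N) from well into the front half of the blade to well into the rear half. Lift the file clear of the bar at the end of every stroke and carry it back in the air, never dragging it backwards over the bar. Then lay the file flat on the middle of its board again, without dropping it, and leave everything else on the table where it is.

Things in the scene. Friction and masses are not known exactly. Their poses are not given: they have to be found in the camera images.
- clamp: small grey bench clamp fixed to the table: base plate 150 x 80 x 12 mm, two jaws 62 mm wide, 58 mm high, holding an upright aluminium bar. Origin: on the table under the middle of the bar. Its x axis points from the screw and T-handle (-x side, reaching 102 mm out) across the bar to the thicker, fixed jaw (+x side); z up.
- jaw_top (a point): point in the middle of the bar, level with the tops of the jaws, 58 mm above the table; axes as the clamp's. The bar is 5 mm thick (x), 32 mm wide (y). Its level sawn upper end is 22 to 46 mm above this point: the height differs each time and is not reported, find it by touch. The bar is held in rubber and sinks about 0.3 mm per N pressed on it, 6 mm at most.
- give (a joint): how far the rubber-held bar is pushed along the clamp's x axis, in m: 0 at rest, +0.001 per N of drag towards the fixed jaw, stops at +0.004 and -0.004. A drag towards the screw side reads negative. No grasping needed.
- rest: flat wooden board fixed to the table, 230 (x) x 85 (y) x 12 mm high, on which the file lies. Origin: centre of its underside; x along its length.
- file: block file, 0.15 to 0.3 kg: flat dark steel blade 180 mm long (x), 25 mm wide, 6 mm thick, its front 30 mm narrowed to 20 mm, under a wooden grip block 66 mm long (x), 24 mm wide (y), which reaches from 6 to 48 mm above the blade's underside, centred over the origin. Origin: centre of the blade's underside; x points to the narrowed nose, z up. Take it by the block, fingers closing along y.
- file_nose (a point): front end of the file's nose, on the underside, 90 mm ahead (+x) of the file's origin
- file_grip (a point): where to grip the file: middle of the wooden block, 34 mm above the file's origin
- jar: small paint jar with a white cap, 42 mm across, 58 mm high; leave alone. Origin: centre of its underside.
- cup: paper cup, 72 mm across the mouth, 88 mm high; leave alone. Origin: centre of its underside.
- bowl: white bowl, 100 mm across, 45 mm high; leave alone. Origin: centre of its underside.
- brush: brush lying on the table, 200 mm long along its x axis; leave alone. Origin: its underside.
- awl: awl lying on the table, wooden handle 20 mm thick from 100 to 10 mm behind the origin, steel point reaching 80 mm ahead (x); leave alone. Origin: at table level.
Things that resemble listed ones, but are neither listed nor needed, are in the scene too. Of the things like the clamp, leave any that is pink; of the rest the larger one is meant.

How it is judged:
On the way, in this order (a step that is already met when the one before it is completed fails the run):
1. first stroke starts: blade flat on the bar's end, edge under the front half of the file, nose pointing to the fixed jaw (y of file in the frame of clamp between -0.014 and 0.014 m and angle between the x axis of file and the x axis of clamp, either way round below 0.26 rad and angle between file's own z axis and vertical below 0.17 rad and contact force between file and clamp above 1.5 N and contact force between file and the fingers above 1 N and x of file in the frame of clamp below -0.015 m and x of file_nose in the frame of clamp above 0.01 m), for 0.05 s.
2. first stroke: still pressing as the middle of the file crosses the edge (y of file in the frame of clamp between -0.014 and 0.014 m and angle between the x axis of file and the x axis of clamp, either way round below 0.26 rad and angle between file's own z axis and vertical below 0.17 rad and contact force between file and clamp above 1.5 N and contact force between file and the fingers above 1 N and value of joint give above 0.0003 m and x of file in the frame of clamp between -0.011 and 0.011 m), for 0.02 s.
3. first stroke ends: still pressing, edge under the rear half of the file (y of file in the frame of clamp between -0.014 and 0.014 m and angle between the x axis of file and the x axis of clamp, either way round below 0.26 rad and angle between file's own z axis and vertical below 0.17 rad and contact force between file and clamp above 1.5 N and contact force between file and the fingers above 1 N and value of joint give above 0.0003 m and x of file in the frame of clamp above 0.015 m), for 0.02 s.
4. second stroke starts: blade flat on the bar's end, edge under the front half of the file, nose pointing to the fixed jaw (all of step 1), for 0.05 s.
5. second stroke: still pressing as the middle of the file crosses the edge (all of step 2), for 0.02 s.
6. second stroke ends: still pressing, edge under the rear half of the file (all of step 3), for 0.02 s.
7. third stroke starts: blade flat on the bar's end, edge under the front half of the file, nose pointing to the fixed jaw (all of step 4), for 0.05 s.
8. third stroke: still pressing as the middle of the file crosses the edge (all of step 5), for 0.02 s.
9. third stroke ends: still pressing, edge under the rear half of the file (all of step 6), for 0.02 s.
10. the file is lifted off the bar after the third stroke (x of file in the frame of clamp above 0.004 m and contact force between file and clamp below 0.1 N), for 0.1 s.
At the end, for the whole second after the job is handed in: After three pressed forward strokes (over 1.5 N, file origin from 15 mm before to 15 mm past the bar, within 14 mm and 0.26 rad of centred, tilt under 0.17 rad), returned in the air, the file lies flat and still on its board, within 50 mm lengthwise and 35 mm crosswise of its centre (x of file in the frame of rest between -0.05 and 0.05 m and y of file in the frame of rest between -0.035 and 0.035 m and z of file in the frame of rest between 0.008 and 0.016 m and angle between file's own z axis and vertical below 0.06 rad and linear speed of file below 0.02 m/s and contact force between file and clamp below 0.1 N); the robot touches nothing.
It fails at once if the file is dragged backwards over the bar while touching it (value of joint give below -0.0012 m and contact force between file and clamp above 0.5 N).
It fails at once if the file bears on the bar or clamp with more than 20 N (contact force between file and clamp above 20 N).
It fails at once if the file is let go in the air (height (world z) of file above 0.035 m and contact force between file and the fingers below 0.05 N).
It fails at once if another thing on the table is shifted by more than 20 mm (distance of any of jar, cup, bowl, brush, awl from where it was at the start of the episode above 0.02 m).
It also fails if it takes over 61 s, if anything falls off the work surface, if the arm or the gripper's body presses on something with over 40 N, if the wrist force passes 120 N, or if a joint passes its speed limit or range.

### The arm

A 6-joint arm with a two-finger parallel gripper is mounted at the origin on the work surface. World frame = base frame: x ahead of the robot, y to its left, z up, the work surface at z = 0. Lengths are in m, angles in rad, forces in N, time in s.
With the tool pointing down it reaches from about 0.275 to 0.75 m from the base axis. Payload 10.2 kg.
Tool frame: the origin (TCP) lies midway between the tips of the shut fingers; the grasp point (between the pads) lies 19 mm behind it; z points along the fingers, y is the line along which they close (so a half turn about z gives the same grasp; the last joint's range is limited). The gripper opens to 85 mm and grips with 20 to 120 N. Pads are 22 mm wide; open, the fingers measure 114 mm over their backs; the gripper's body (76 mm by 85 mm) begins 54 mm behind the grasp point. The pads swing forward as they close: fully open they stand 13 mm farther back than shut.
Start: joints at [1.033, 0.313, 1.498, -0, 1.331, -0.223], TCP at [0.163, 0.499, 0.231] pointing down, gripper open.
Joint ranges: [-2.94, 2.94], [-0.97, 2.17], [0.19, 2.56], [-1.23, 4.37], [0.02, 3.11], [-2.88, 2.88]. Speed limits (rad/s): [2.39, 2.39, 3.01, 3.14, 3.14, 3.14].

### API

Orientations are given as a unit quaternion [w, x, y, z].
In Python, from rig import observe, viewer, arm gives the robot as it stands.
- The arm moves only by the tool move_arm, never from a script. Its argument "series" is a list of rows, each an object of numbers: "rx", "ry", "rz": the turn, a rotation vector about the tool's x, y, z in rad; "tx", "ty", "tz": the shift along the tool's x, y, z in m; "gripper": the opening in per cent of the stroke, from 0 (shut) to 100 (fully open). In form: [{"rx": .., "ry": .., "rz": .., "tx": .., "ty": .., "tz": .., "gripper": ..}, ...]. A call has 1 to 20 rows; each row is the pose to reach, as a shift and turn from the pose commanded when the call began, along the tool's axes at that moment; what a row does not reach only later rows make up. A row lasts 1/10 s, in which the tool goes at most 50 mm and 8.59 degrees, less where a joint would pass 70% of its speed; a pose out of reach is approached as far as the arm can. A call with a gripper value outside its range is refused whole. The fingers move at their own pace and stop on an object; "force" is the grip in N (left out, the last holds). Time passes only in rows, so rows that repeat a pose let the fingers close. It gives the time, the measured TCP pose, the force, the opening and the grip force at its end, in the units of the state.
- observe(): the state, without advancing time (a new reading comes with each control period).
- viewer.snapshot(name): name is "scene" or "top"; returns (picture, depth): 384x512x3 uint8, red, green, blue; 384x512 float32, m along the optical axis (not along the pixel's ray), 0 where there is no reading.
- viewer.camera_info(name): a dict with "K" (3x3 intrinsics, pixels), "k1" (the pictures are not rectified: a ray, as slopes to the right and down, at radius r is drawn at 1 + k1 r^2 times it, then the intrinsics apply), "position" and "orientation" of the camera in the world. Camera axes: x right, y down, z forward; pixel columns grow to the right and rows downward; lengths in m; the calibration is good to about 2 mm. A picture is of the moment at which its call begins. camera_info takes no time and is no camera call.
- arm.sign_off(): hands the job in; it is judged then, once.
The state is a dict: "t": time; "joint_positions": joint angles; "dq": joint speeds; "joint_efforts": joint torques, N m; "ee_pos": TCP position; "tcp_rot": TCP orientation; "wrist_force": force on the tool from outside, world axes, zero at the start; "moment": the same for the moment, N m; "grip_width": finger opening in m; "grip_force": force on a finger pad.
Only numpy, scipy, OpenCV 4.12 (cv2) and the standard library are available. Lean on these libraries where they do the work, as an engineer would, in place of code of your own. Each camera call takes 0.05 s, during which the arm holds its last target. There are 200 camera calls.

## Working session

There is one attempt and no reset: what is moved stays moved. The work goes in short steps, Python scripts to look and compute and a tool call to move; the robot and the scene stay as the last step left them, time stands still between calls to the robot, and variables do not carry over. Pictures are saved under pics/ and viewed, at most 10 in all, crops included, and the job is handed in when it is done.

Besides the shell and the picture viewer there is one more tool, called by a JSON object that holds its "op" and its "data", one argument or row to a line. move_arm: Moves the arm, as the interface text tells. Its arguments: {"type":"object","properties":{"series":{"type":"array","items":{"type":"object","properties":{"rx":{"type":"number"},"ry":{"type":"number"},"rz":{"type":"number"},"tx":{"type":"number"},"ty":{"type":"number"},"tz":{"type":"number"},"gripper":{"type":"number"}}}},"force":{"type":"number"}},"required":["series"]}

```bash
mkdir -p pics; ls
cat > h.py <<'E'
import numpy as np, cv2
from scipy.spatial.transform import Rotation as R
from rig import observe, viewer, arm
def cam(n):
    c=viewer.camera_info(n); q=c["orientation"]; return np.array(c["K"]),c["k1"],np.array(c["position"]),R.from_quat([q[1],q[2],q[3],q[0]]).as_matrix()
def ray(n,uv):
    K,k1,p,M=cam(n); uv=np.atleast_2d(np.array(uv,float))
    d=np.stack([(uv[:,0]-K[0,2])/K[0,0],(uv[:,1]-K[1,2])/K[1,1]],1); s=d.copy()
    for _ in range(20): s=d/(1+k1*(s**2).sum(1,keepdims=True))
    return p,np.c_[s,np.ones(len(s))]@M.T
def onplane(n,uv,z):
    p,d=ray(n,uv); return p+d*((z-p[2])/d[:,2])[:,None]
def cloud(n,dep):
    v,u=np.mgrid[:dep.shape[0],:dep.shape[1]]
    p,d=ray(n,np.c_[u.ravel(),v.ravel()]); return (p+d*dep.ravel()[:,None]).reshape(*dep.shape,3)
E
python3 - <<'E'
from h import *
for n in("scene","top"):
    p,d=viewer.snapshot(n); cv2.imwrite(f"pics/{n}0.png",p[:,:,::-1]); np.savez(f"{n}0.npz",p=p,d=d)
    K,k1,pos,M=cam(n); print(n,K.tolist(),k1,pos,M.round(3).tolist(),(d>0).mean())
s=observe(); print(s)
E
```

```text
pics
scene [[365.3073920160404, 0.0, 251.8262316944768], [0.0, 365.3073920160404, 188.53892828057195], [0.0, 0.0, 1.0]] -0.10595797819649515 [0.78770114 0.47932807 0.77085228] [[-0.874, 0.36, -0.325], [0.485, 0.671, -0.56], [0.017, -0.648, -0.762]] 0.9959055582682291
top [[352.7444048797558, 0.0, 254.36244802972917], [0.0, 352.7444048797558, 194.58240409191137], [0.0, 0.0, 1.0]] 0.00268861191053595 [ 0.35918736 -0.03185745  1.05511341] [[-0.027, -0.992, 0.126], [-0.999, 0.029, 0.018], [-0.021, -0.125, -0.992]] 0.9960734049479166
{'t': 0.1, 'joint_positions': array([ 1.03258133e+00,  3.13406701e-01,  1.49834609e+00,  3.88666731e-06,
        1.33103393e+00, -2.23413345e-01]), 'dq': array([-4.73779774e-04, -1.28258424e-03, -4.58066518e-03,  1.00219603e-05,
       -9.61135321e-04, -1.44951640e-03]), 'joint_efforts': array([ 2.82132984e-03, -4.12898040e+01, -2.60141873e+01, -1.90088249e-04,
        3.01519911e-03,  4.49265610e-05]), 'ee_pos': array([0.16244996, 0.49899043, 0.23079149]), 'tcp_rot': array([-2.23655571e-04,  1.56752127e-01,  9.87637795e-01, -5.53561965e-04]), 'wrist_force': array([ 0.35338682, -0.14339061,  0.5353428 ]), 'moment': array([-0.01132911, -0.03797794,  0.00908528]), 'grip_force': 0.0, 'grip_width': 0.08556297179379523}
```

View pics/top0.png

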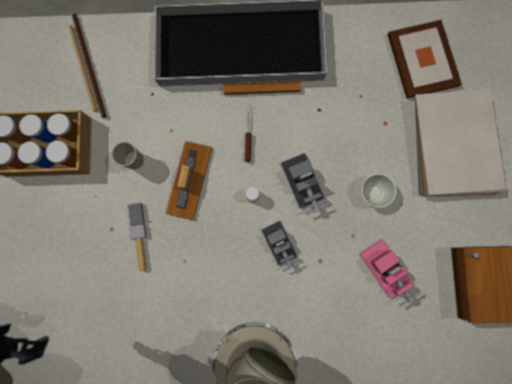

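View pics/scene0.png

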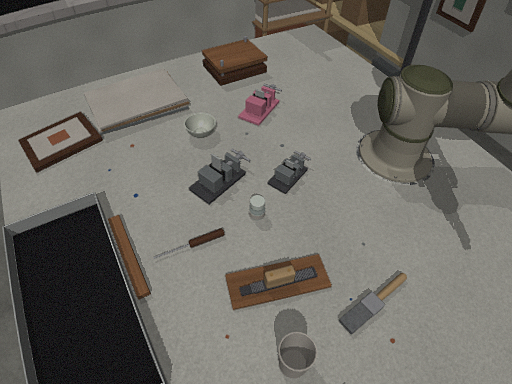

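Top view: the file on its board is at (188,180). The candidates for the clamp are grey at (302,181), grey and smaller at (280,245), and pink at (388,268). The larger grey one is meant. Candidates for the file are the block file at (188,180) and the brush or scraper at (138,235); I choose the one on the board. Next come a close crop and measurements.

Run:
```python
from h import *
T=np.load("top0.npz"); S=np.load("scene0.npz")
def crop(p,x,y,w,h,W,H): return cv2.resize(p[y:y+h,x:x+w,::-1],(W,H),interpolation=cv2.INTER_CUBIC)
a=np.hstack([crop(T['p'],155,135,70,90,400,514)[:300*514//514*1+214],crop(T['p'],265,140,70,90,400,514)])
b=np.hstack([crop(S['p'],215,240,130,75,400,0 or 230),crop(S['p'],180,140,80,70,400,230)])
a=np.hstack([crop(T['p'],160,135,65,60+30,300,415//1)]+[crop(T['p'],270,145,65,75,300,415//1)])
a=cv2.resize(a,(800,370)); 
cv2.imwrite("pics/c1.png",np.vstack([a,b]))
for n,Z in(("top",T),("scene",S)):
    c=cloud(n,Z['d']); hsv=cv2.cvtColor(Z['p'],cv2.COLOR_RGB2HSV)
    np.save(n+"_c.npy",c)
    bx=(150,135,70,90) if n=="top" else (220,245,120,70)
    sl=np.s_[bx[1]:bx[1]+bx[3],bx[0]:bx[0]+bx[2]]
    cc=c[sl]; m=cc[...,2]>0.006
    # board + file cluster
    q=cc[m]; print(n,"table z",np.median(c[sl][~m][:,2]), "z hist",np.histogram(q[:,2],bins=np.arange(0.004,0.08,0.004)))
    if n=="top":
      r=cv2.minAreaRect(q[:,:2].astype(np.float32)); print("board rect",r)
    f=q[q[:,2]>0.045]; print("block",f.mean(0) if len(f) else 0,cv2.minAreaRect(f[:,:2].astype(np.float32)),np.percentile(f[:,2],[10,50,90]))
    bx=(270,145,65,75) if n=="top" else (180,140,75,65)
    sl=np.s_[bx[1]:bx[1]+bx[3],bx[0]:bx[0]+bx[2]]
    q=c[sl][c[sl][...,2]>0.006]
    print("clamp",cv2.minAreaRect(q[:,:2].astype(np.float32)),np.histogram(q[:,2],bins=np.arange(0.004,0.12,0.006)))
    for lo,hi in((.008,.018),(.05,.064),(.07,.12)):
        k=q[(q[:,2]>lo)&(q[:,2]<hi)]; 
        if len(k)>3: print(lo,len(k),k.mean(0),cv2.minAreaRect(k[:,:2].astype(np.float32)))
```

```text
top table z 1.0954521833417274e-05 z hist (array([ 40, 753, 779, 245,  57,   8,   7,  10,   7,  10,   7,  11,   9,
        89,  91,   0,   0,   0]), array([0.004, 0.008, 0.012, 0.016, 0.02 , 0.024, 0.028, 0.032, 0.036,
       0.04 , 0.044, 0.048, 0.052, 0.056, 0.06 , 0.064, 0.068, 0.072,
       0.076]))
board rect ((0.5130423307418823, 0.08087480813264847), (0.30370470881462097, 0.23083116114139557), 73.46760559082031)
block [0.52965005 0.16990275 0.13918115] ((0.45104748010635376, 0.09913922846317291), (0.3136577606201172, 0.06334405392408371), 43.54286193847656) [0.05520314 0.05985841 0.06351184]
clamp ((0.49783855676651, -0.14541299641132355), (0.17397674918174744, 0.31341874599456787), 79.70748138427734) (array([119, 476,  21,  14,  19,  65, 107,  71, 307, 195,   4,   3,   4,
         4,   3,  10,  14,   0,   0]), array([0.004, 0.01 , 0.016, 0.022, 0.028, 0.034, 0.04 , 0.046, 0.052,
       0.058, 0.064, 0.07 , 0.076, 0.082, 0.088, 0.094, 0.1  , 0.106,
       0.112, 0.118]))
0.008 585 [ 0.5298941  -0.15182369  0.01199469] ((0.5317085981369019, -0.1577223539352417), (0.150023430585
[... 1013 characters left out ...]
125, 124, 316, 118,  15,  14,  15,
        15,  16,  23,  11,   0,   0]), array([0.004, 0.01 , 0.016, 0.022, 0.028, 0.034, 0.04 , 0.046, 0.052,
       0.058, 0.064, 0.07 , 0.076, 0.082, 0.088, 0.094, 0.1  , 0.106,
       0.112, 0.118]))
0.008 531 [ 0.54811528 -0.1353641   0.01137674] ((0.532113254070282, -0.1550006866455078), (0.15014901757240295, 0.08118833601474762), 20.824085235595703)
0.05 494 [ 0.53398618 -0.13735112  0.05611877] ((0.4973483085632324, -0.1045156866312027), (0.11300971359014511, 0.18854402005672455), 23.265090942382812)
0.07 94 [ 0.53257045 -0.15438649  0.08849096] ((0.5316829681396484, -0.1557915359735489), (0.007090047001838684, 0.03258497267961502), 18.20054817199707)
```

View pics/c1.png

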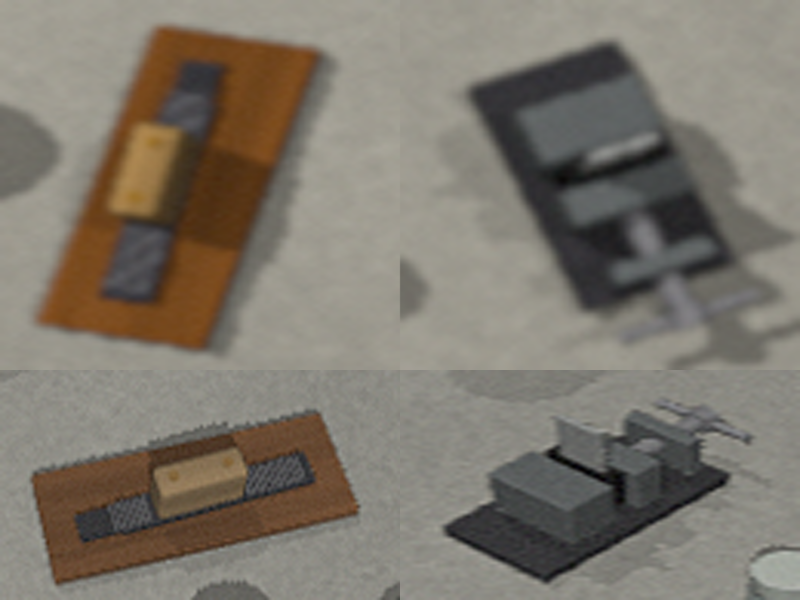

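The crop confirms it: the larger grey clamp has its screw towards the robot (bottom) and its fixed jaw away. The file's narrowed nose is at the upper end, around top pixel (194,152). I'll refine the numbers.

Run:
```python
from h import *
for n in("top","scene"):
    c=np.load(n+"_c.npy"); p=np.load(n+"0.npz")['p']
    w=(abs(c[...,0]-.53)<.16)&(abs(c[...,1]-.17)<.13)
    def rect(m):
        r=cv2.minAreaRect(c[m][:,:2].astype(np.float32)); return m.sum(),np.round(np.array(r[0]),4),np.round(r[1],4),round(r[2],2)
    lab=lambda m:(lambda o:o[1]==1+np.argmax(o[2][1:,4]))(cv2.connectedComponentsWithStats(m.astype(np.uint8)))
    hsv=cv2.cvtColor(p,cv2.COLOR_RGB2HSV)
    b=lab(w&(c[...,2]>.007)&(c[...,2]<.075)&~((c[...,2]>.022)&(c[...,2]<.05)&False))
    print(n,"board",rect(b&(c[...,2]<.0225)),"z",np.median(c[b&(hsv[...,1]>130)&(c[...,2]<.02)][:,2]))
    bl=b&(hsv[...,1]<90)&(c[...,2]>.013)&(c[...,2]<.024); bl=lab(cv2.morphologyEx(bl.astype(np.uint8),cv2.MORPH_CLOSE,np.ones((15,15)))>0)&bl
    print(" blade",rect(bl),np.median(c[bl][:,2]))
    k=b&(c[...,2]>.056); print(" block top",rect(k),np.median(c[k][:,2]))
    w2=(abs(c[...,0]-.5315)<.03)&(abs(c[...,1]+.157)<.03)&(c[...,2]>.068)
    z=c[w2][:,2]; print(" bar",z.max(),np.sort(z)[-12:].round(4)); k=w2&(c[...,2]>z.max()-.006); print(rect(k),c[k].mean(0))
s=observe(); print(s['ee_pos'],R.from_quat(np.roll(s['tcp_rot'],-1)).as_matrix().round(4))
```

```text
top board (np.int64(1855), array([0.5433, 0.1834]), array([0.0863, 0.2295]), 74.94) z 0.012038237847614264
 blade (np.int64(127), array([0.6173, 0.179 ]), array([0.0895, 0.0335]), 0.8) 0.01838578227262122
 block top (np.int64(180), array([0.5456, 0.1893]), array([0.0245, 0.0639]), 76.68) 0.06004908913650736
 bar 0.1041549120998968 [0.1008 0.1011 0.1013 0.1015 0.1016 0.1016 0.1019 0.1021 0.1025 0.1029
 0.103  0.1042]
(np.int64(20), array([ 0.5315, -0.1575]), array([0.0046, 0.0308]), 20.79) [ 0.53160885 -0.15731584  0.10108485]
scene board (np.int64(2940), array([0.5419, 0.1859]), array([0.0871, 0.2302]), 75.05) z 0.011280487994840271
 blade (np.int64(559), array([0.5452, 0.1908]), array([0.0267, 0.1804]), 77.63) 0.01762149083644593
 block top (np.int64(267), array([0.5457, 0.1917]), array([0.0232, 0.0643]), 76.75) 0.059060267356399354
 bar 0.10215260563509321 [0.1    0.1003 0.101  0.1011 0.1014 0.1015 0.1015 0.1017 0.1017 0.1018
 0.102  0.1022]
(np.int64(29), array([ 0.5314, -0.156 ]), array([0.0068, 0.0316]), 20.1) [ 0.5320001  -0.15554119  0.09973198]
[0.16244996 0.49899043 0.23079149] [[-9.509e-01  3.096e-01 -6.000e-04]
 [ 3.096e-01  9.509e-01 -1.000e-03]
 [ 3.000e-04 -1.200e-03 -1.000e+00]]
```

{"op": "move_arm", "data": {
  "series": [
    {"tx":-0.46,"ty":-0.175,"tz":0.11,"rz":-0.087,"gripper":100},
    {"tx":-0.46,"ty":-0.175,"tz":0.11,"rz":-0.087,"gripper":100},
    {"tx":-0.46,"ty":-0.175,"tz":0.11,"rz":-0.087,"gripper":100},
    {"tx":-0.46,"ty":-0.175,"tz":0.11,"rz":-0.087,"gripper":100},
    {"tx":-0.46,"ty":-0.175,"tz":0.11,"rz":-0.087,"gripper":100},
    {"tx":-0.46,"ty":-0.175,"tz":0.11,"rz":-0.087,"gripper":100},
    {"tx":-0.46,"ty":-0.175,"tz":0.11,"rz":-0.087,"gripper":100},
    {"tx":-0.46,"ty":-0.175,"tz":0.11,"rz":-0.087,"gripper":100},
    {"tx":-0.46,"ty":-0.175,"tz":0.11,"rz":-0.087,"gripper":100},
    {"tx":-0.46,"ty":-0.175,"tz":0.11,"rz":-0.087,"gripper":100},
    {"tx":-0.46,"ty":-0.175,"tz":0.11,"rz":-0.087,"gripper":100},
    {"tx":-0.46,"ty":-0.175,"tz":0.11,"rz":-0.087,"gripper":100},
    {"tx":-0.46,"ty":-0.175,"tz":0.11,"rz":-0.087,"gripper":100},
    {"tx":-0.46,"ty":-0.175,"tz":0.11,"rz":-0.087,"gripper":100},
    {"tx":-0.46,"ty":-0.175,"tz":0.11,"rz":-0.087,"gripper":100},
    {"tx":-0.46,"ty":-0.175,"tz":0.11,"rz":-0.087,"gripper":100}
  ]
}}

```text
schema error: expected keys rx, ry, rz, tx, ty, tz, gripper
```

{"op": "move_arm", "data": {
  "series": [
    {"rx":0,"ry":0,"rz":-0.087,"tx":-0.46,"ty":-0.175,"tz":0.11,"gripper":100},
    {"rx":0,"ry":0,"rz":-0.087,"tx":-0.46,"ty":-0.175,"tz":0.11,"gripper":100},
    {"rx":0,"ry":0,"rz":-0.087,"tx":-0.46,"ty":-0.175,"tz":0.11,"gripper":100},
    {"rx":0,"ry":0,"rz":-0.087,"tx":-0.46,"ty":-0.175,"tz":0.11,"gripper":100},
    {"rx":0,"ry":0,"rz":-0.087,"tx":-0.46,"ty":-0.175,"tz":0.11,"gripper":100},
    {"rx":0,"ry":0,"rz":-0.087,"tx":-0.46,"ty":-0.175,"tz":0.11,"gripper":100},
    {"rx":0,"ry":0,"rz":-0.087,"tx":-0.46,"ty":-0.175,"tz":0.11,"gripper":100},
    {"rx":0,"ry":0,"rz":-0.087,"tx":-0.46,"ty":-0.175,"tz":0.11,"gripper":100},
    {"rx":0,"ry":0,"rz":-0.087,"tx":-0.46,"ty":-0.175,"tz":0.11,"gripper":100},
    {"rx":0,"ry":0,"rz":-0.087,"tx":-0.46,"ty":-0.175,"tz":0.11,"gripper":100},
    {"rx":0,"ry":0,"rz":-0.087,"tx":-0.46,"ty":-0.175,"tz":0.11,"gripper":100},
    {"rx":0,"ry":0,"rz":-0.087,"tx":-0.46,"ty":-0.175,"tz":0.11,"gripper":100},
    {"rx":0,"ry":0,"rz":-0.087,"tx":-0.46,"ty":-0.175,"tz":0.11,"gripper":100},
    {"rx":0,"ry":0,"rz":-0.087,"tx":-0.46,"ty":-0.175,"tz":0.11,"gripper":100},
    {"rx":0,"ry":0,"rz":-0.087,"tx":-0.46,"ty":-0.175,"tz":0.11,"gripper":100}
  ]
}}

```text
t: 1.6
ee_pos: [0.5452, 0.1913, 0.1218]
tcp_rot: [0.0, 0.113, 0.994, 0.0]
wrist_force: [-0.3, 0.4, -0.7]
grip_width: 0.0854
grip_force: 0.0
```

{"op": "move_arm", "data": {
  "series": [
    {"rx":0,"ry":0,"rz":0,"tx":0,"ty":-0.0005,"tz":0.04,"gripper":100},
    {"rx":0,"ry":0,"rz":0,"tx":0,"ty":-0.0005,"tz":0.075,"gripper":100},
    {"rx":0,"ry":0,"rz":0,"tx":0,"ty":-0.0005,"tz":0.09,"gripper":100},
    {"rx":0,"ry":0,"rz":0,"tx":0,"ty":-0.0005,"tz":0.095,"gripper":100},
    {"rx":0,"ry":0,"rz":0,"tx":0,"ty":-0.0005,"tz":0.095,"gripper":100},
    {"rx":0,"ry":0,"rz":0,"tx":0,"ty":-0.0005,"tz":0.095,"gripper":20},
    {"rx":0,"ry":0,"rz":0,"tx":0,"ty":-0.0005,"tz":0.095,"gripper":10},
    {"rx":0,"ry":0,"rz":0,"tx":0,"ty":-0.0005,"tz":0.095,"gripper":10},
    {"rx":0,"ry":0,"rz":0,"tx":0,"ty":-0.0005,"tz":0.095,"gripper":10},
    {"rx":0,"ry":0,"rz":0,"tx":0,"ty":-0.0005,"tz":0.095,"gripper":10},
    {"rx":0,"ry":0,"rz":0,"tx":0,"ty":-0.0005,"tz":0.095,"gripper":10},
    {"rx":0,"ry":0,"rz":0,"tx":0,"ty":-0.0005,"tz":0.095,"gripper":10}
  ],
  "force": 80
}}

```text
t: 2.8
ee_pos: [0.546, 0.19, 0.0269]
tcp_rot: [0.0, 0.114, 0.994, 0.0]
wrist_force: [-0.8, -0.2, 5.6]
grip_width: 0.0231
grip_force: 79.3
```

{"op": "move_arm", "data": {
  "series": [
    {"rx":0,"ry":0,"rz":0,"tx":0,"ty":0,"tz":-0.02,"gripper":10},
    {"rx":0,"ry":0,"rz":0,"tx":0,"ty":0,"tz":-0.06,"gripper":10},
    {"rx":0,"ry":0,"rz":0,"tx":0,"ty":0,"tz":-0.1,"gripper":10},
    {"rx":0,"ry":0,"rz":0,"tx":0,"ty":0,"tz":-0.13,"gripper":10},
    {"rx":0,"ry":0,"rz":-0.1,"tx":0,"ty":-0.03,"tz":-0.14,"gripper":10},
    {"rx":0,"ry":0,"rz":-0.2,"tx":-0.01,"ty":-0.07,"tz":-0.14,"gripper":10},
    {"rx":0,"ry":0,"rz":-0.3,"tx":-0.015,"ty":-0.11,"tz":-0.14,"gripper":10},
    {"rx":0,"ry":0,"rz":-0.4,"tx":-0.02,"ty":-0.15,"tz":-0.14,"gripper":10},
    {"rx":0,"ry":0,"rz":-0.5,"tx":-0.025,"ty":-0.19,"tz":-0.14,"gripper":10},
    {"rx":0,"ry":0,"rz":-0.55,"tx":-0.03,"ty":-0.23,"tz":-0.14,"gripper":10},
    {"rx":0,"ry":0,"rz":-0.587,"tx":-0.035,"ty":-0.27,"tz":-0.14,"gripper":10},
    {"rx":0,"ry":0,"rz":-0.587,"tx":-0.035,"ty":-0.31,"tz":-0.14,"gripper":10},
    {"rx":0,"ry":0,"rz":-0.587,"tx":-0.035,"ty":-0.34,"tz":-0.14,"gripper":10},
    {"rx":0,"ry":0,"rz":-0.587,"tx":-0.035,"ty":-0.355,"tz":-0.14,"gripper":10},
    {"rx":0,"ry":0,"rz":-0.587,"tx":-0.035,"ty":-0.36,"tz":-0.14,"gripper":10},
    {"rx":0,"ry":0,"rz":-0.587,"tx":-0.035,"ty":-0.36,"tz":-0.14,"gripper":10},
    {"rx":0,"ry":0,"rz":-0.587,"tx":-0.035,"ty":-0.36,"tz":-0.14,"gripper":10},
    {"rx":0,"ry":0,"rz":-0.587,"tx":-0.035,"ty":-0.36,"tz":-0.14,"gripper":10}
  ],
  "force": 110
}}

```text
t: 4.6
ee_pos: [0.4987, -0.1676, 0.1663]
tcp_rot: [-0.0, -0.179, 0.984, 0.0]
wrist_force: [-0.5, 0.4, -2.4]
grip_width: 0.0221
grip_force: 108.2
```

Run:
```python
from h import *
s=observe(); print(s['t'],s['ee_pos'],s['wrist_force'],s['moment']); X=R.from_quat(np.roll(s['tcp_rot'],-1)).as_matrix(); print(X.round(3))
p,d=viewer.snapshot("scene"); im=p[60:260,130:330,::-1]; cv2.imwrite("pics/g1.png",cv2.resize(im,(600,600),interpolation=cv2.INTER_CUBIC))
c=cloud("scene",d); e=s['ee_pos']
q=c[(abs(c[...,0]-e[0])<.13)&(abs(c[...,1]-e[1])<.13)&(c[...,2]>e[2]-.02)&(c[...,2]<e[2]-.002)]
r=cv2.minAreaRect(q[:,:2].astype(np.float32)); print(len(q),r)
rel=(q-e)@X; print(np.percentile(rel,[0,1,50,99,100],axis=0).round(4))
# slope of blade top along its length
A=np.c_[rel[:,:2],np.ones(len(rel))]; print(np.linalg.lstsq(A,rel[:,2],rcond=None)[0])
```

```text
4.6 [ 0.49870988 -0.16761297  0.16627483] [-0.48877608  0.36508532 -2.44336272] [-0.00407133 -0.00017092  0.0237656 ]
[[-0.936 -0.353 -0.   ]
 [-0.353  0.936  0.   ]
 [-0.     0.    -1.   ]]
363 ((0.4980875849723816, -0.16602885723114014), (0.1817590743303299, 0.028935512527823448), 19.647838592529297)
[[-0.091  -0.0137  0.002 ]
 [-0.09   -0.0116  0.0027]
 [-0.0321  0.0065  0.0095]
 [ 0.0893  0.0138  0.0153]
 [ 0.0909  0.0162  0.0161]]
[-8.86465998e-05  6.06578965e-02  9.41717100e-03]
```

View pics/g1.png

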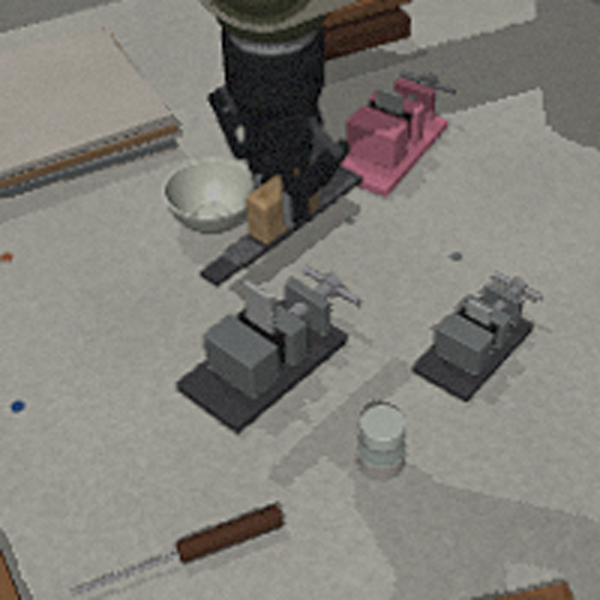

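The picture shows the file held level. Its nose, around crop pixel (215,272), points the same way as the fixed jaw, and the bar end is at (258,292). Next I'll descend.

{"op": "move_arm", "data": {
  "series": [
    {"rx":0,"ry":0,"rz":0,"tx":0,"ty":-0.001,"tz":0.02,"gripper":10},
    {"rx":0,"ry":0,"rz":0,"tx":0,"ty":-0.001,"tz":0.035,"gripper":10},
    {"rx":0,"ry":0,"rz":0,"tx":0,"ty":-0.001,"tz":0.043,"gripper":10},
    {"rx":0,"ry":0,"rz":0,"tx":0,"ty":-0.001,"tz":0.045,"gripper":10},
    {"rx":0,"ry":0,"rz":0,"tx":0,"ty":-0.001,"tz":0.045,"gripper":10},
    {"rx":0,"ry":0,"rz":0,"tx":0,"ty":-0.001,"tz":0.045,"gripper":10}
  ]
}}

```text
t: 5.25
ee_pos: [0.4992, -0.1698, 0.122]
tcp_rot: [0.0, -0.179, 0.984, -0.0]
wrist_force: [0.1, 0.2, -2.7]
grip_width: 0.0225
grip_force: 108.2
```

{"op": "move_arm", "data": {
  "series": [
    {"rx":0,"ry":0,"rz":0,"tx":0,"ty":0,"tz":0.001,"gripper":10},
    {"rx":0,"ry":0,"rz":0,"tx":0,"ty":0,"tz":0.002,"gripper":10},
    {"rx":0,"ry":0,"rz":0,"tx":0,"ty":0,"tz":0.002,"gripper":10}
  ]
}}

```text
t: 5.55
ee_pos: [0.4988, -0.1697, 0.1193]
tcp_rot: [0.0, -0.179, 0.984, -0.0]
wrist_force: [0.4, -0.4, -2.1]
grip_width: 0.0226
grip_force: 108.2
```

{"op": "move_arm", "data": {
  "series": [
    {"rx":0,"ry":0,"rz":0,"tx":0,"ty":0,"tz":0.001,"gripper":10},
    {"rx":0,"ry":0,"rz":0,"tx":0,"ty":0,"tz":0.001,"gripper":10}
  ]
}}

```text
t: 5.75
ee_pos: [0.4987, -0.1696, 0.1182]
tcp_rot: [-0.0, -0.179, 0.984, 0.0]
wrist_force: [0.3, 1.0, -2.1]
grip_width: 0.0226
grip_force: 108.2
```

{"op": "move_arm", "data": {
  "series": [
    {"rx":0,"ry":0,"rz":0,"tx":0,"ty":0,"tz":0.001,"gripper":10},
    {"rx":0,"ry":0,"rz":0,"tx":0,"ty":0,"tz":0.001,"gripper":10}
  ]
}}

```text
t: 5.95
ee_pos: [0.4988, -0.1696, 0.1172]
tcp_rot: [-0.0, -0.179, 0.984, 0.0]
wrist_force: [-0.7, 0.3, -1.6]
grip_width: 0.0226
grip_force: 108.2
```

{"op": "move_arm", "data": {
  "series": [
    {"rx":0,"ry":0,"rz":0,"tx":0,"ty":0,"tz":0.0007,"gripper":10},
    {"rx":0,"ry":0,"rz":0,"tx":0,"ty":0,"tz":0.0007,"gripper":10}
  ]
}}

```text
t: 6.15
ee_pos: [0.4988, -0.1697, 0.1165]
tcp_rot: [-0.0, -0.179, 0.984, -0.0]
wrist_force: [-0.1, -0.7, -2.7]
grip_width: 0.0226
grip_force: 108.3
```

{"op": "move_arm", "data": {
  "series": [
    {"rx":0,"ry":0,"rz":0,"tx":0,"ty":0,"tz":0.0007,"gripper":10},
    {"rx":0,"ry":0,"rz":0,"tx":0,"ty":0,"tz":0.0007,"gripper":10}
  ]
}}

```text
t: 6.35
ee_pos: [0.4989, -0.1697, 0.116]
tcp_rot: [0.0, -0.179, 0.984, -0.0]
wrist_force: [-0.0, 0.6, -0.2]
grip_width: 0.0228
grip_force: 108.3
```

{"op": "move_arm", "data": {
  "series": [
    {"rx":0,"ry":0,"rz":0,"tx":0,"ty":0,"tz":0.0006,"gripper":10},
    {"rx":0,"ry":0,"rz":0,"tx":0,"ty":0,"tz":0.0006,"gripper":10}
  ]
}}

```text
t: 6.55
ee_pos: [0.499, -0.1697, 0.1155]
tcp_rot: [0.0, -0.179, 0.984, -0.0]
wrist_force: [-0.3, 0.1, 1.0]
grip_width: 0.0225
grip_force: 108.4
```

{"op": "move_arm", "data": {
  "series": [
    {"rx":0,"ry":0,"rz":0,"tx":0,"ty":0,"tz":0.0006,"gripper":10},
    {"rx":0,"ry":0,"rz":0,"tx":0,"ty":0,"tz":0.0006,"gripper":10}
  ]
}}

```text
t: 6.75
ee_pos: [0.499, -0.1697, 0.115]
tcp_rot: [0.0, -0.179, 0.984, -0.0]
wrist_force: [-0.7, -0.1, 3.7]
grip_width: 0.0228
grip_force: 108.6
```

{"op": "move_arm", "data": {
  "series": [
    {"rx":0,"ry":0,"rz":0,"tx":-0.003,"ty":0,"tz":0,"gripper":10},
    {"rx":0,"ry":0,"rz":0,"tx":-0.007,"ty":0,"tz":0,"gripper":10},
    {"rx":0,"ry":0,"rz":0,"tx":-0.011,"ty":0,"tz":0,"gripper":10},
    {"rx":0,"ry":0,"rz":0,"tx":-0.015,"ty":0,"tz":0,"gripper":10},
    {"rx":0,"ry":0,"rz":0,"tx":-0.019,"ty":0,"tz":0,"gripper":10},
    {"rx":0,"ry":0,"rz":0,"tx":-0.023,"ty":0,"tz":0,"gripper":10},
    {"rx":0,"ry":0,"rz":0,"tx":-0.027,"ty":0,"tz":0,"gripper":10}
  ]
}}

```text
t: 7.45
ee_pos: [0.5244, -0.1601, 0.1147]
tcp_rot: [-0.0, -0.179, 0.984, -0.0]
wrist_force: [-3.8, -1.9, 3.5]
grip_width: 0.0229
grip_force: 108.8
```

{"op": "move_arm", "data": {
  "series": [
    {"rx":0,"ry":0,"rz":0,"tx":-0.004,"ty":0,"tz":0,"gripper":10},
    {"rx":0,"ry":0,"rz":0,"tx":-0.008,"ty":0,"tz":0,"gripper":10},
    {"rx":0,"ry":0,"rz":0,"tx":-0.012,"ty":0,"tz":0,"gripper":10},
    {"rx":0,"ry":0,"rz":0,"tx":-0.016,"ty":0,"tz":0,"gripper":10},
    {"rx":0,"ry":0,"rz":0,"tx":-0.02,"ty":0,"tz":0,"gripper":10},
    {"rx":0,"ry":0,"rz":0,"tx":-0.024,"ty":0,"tz":0,"gripper":10},
    {"rx":0,"ry":0,"rz":0,"tx":-0.028,"ty":0,"tz":0,"gripper":10},
    {"rx":0,"ry":0,"rz":0,"tx":-0.032,"ty":0,"tz":0,"gripper":10},
    {"rx":0,"ry":0,"rz":0,"tx":-0.036,"ty":0,"tz":0,"gripper":10},
    {"rx":0,"ry":0,"rz":0,"tx":-0.04,"ty":0,"tz":0,"gripper":10}
  ]
}}

```text
t: 8.45
ee_pos: [0.5618, -0.1459, 0.1147]
tcp_rot: [-0.0, -0.179, 0.984, 0.0]
wrist_force: [-3.1, -1.6, 2.7]
grip_width: 0.0227
grip_force: 108.9
```

{"op": "move_arm", "data": {
  "series": [
    {"rx":0,"ry":0,"rz":0,"tx":-0.003,"ty":0,"tz":-0.008,"gripper":10},
    {"rx":0,"ry":0,"rz":0,"tx":-0.003,"ty":0,"tz":-0.025,"gripper":10},
    {"rx":0,"ry":0,"rz":0,"tx":0,"ty":0,"tz":-0.03,"gripper":10},
    {"rx":0,"ry":0,"rz":0,"tx":0.015,"ty":0,"tz":-0.03,"gripper":10},
    {"rx":0,"ry":0,"rz":0,"tx":0.04,"ty":0,"tz":-0.03,"gripper":10},
    {"rx":0,"ry":0,"rz":0,"tx":0.06,"ty":0,"tz":-0.03,"gripper":10},
    {"rx":0,"ry":0,"rz":0,"tx":0.067,"ty":0,"tz":-0.03,"gripper":10},
    {"rx":0,"ry":0,"rz":0,"tx":0.067,"ty":0,"tz":-0.03,"gripper":10},
    {"rx":0,"ry":0,"rz":0,"tx":0.067,"ty":0,"tz":-0.03,"gripper":10}
  ]
}}

```text
t: 9.35
ee_pos: [0.4994, -0.1695, 0.1447]
tcp_rot: [0.0, -0.179, 0.984, -0.0]
wrist_force: [0.3, 0.8, -2.3]
grip_width: 0.0225
grip_force: 108.5
```

```bash
cat > lev.py <<'E'
from h import *
s=observe(); X=R.from_quat(np.roll(s['tcp_rot'],-1)).as_matrix(); e=s['ee_pos']
p,d=viewer.snapshot("scene"); c=cloud("scene",d)
a=np.radians(20.6); D=e[:2]-[.5315,-.1568]; print(s['t'],e,"clamp xy",D@[np.cos(a),np.sin(a)],D@[-np.sin(a),np.cos(a)])
rel=((c-e)@X).reshape(-1,3); k=rel[(abs(rel[:,0])<.1)&(abs(rel[:,0])>.04)&(abs(rel[:,1])<.012)&(abs(rel[:,2]-.0095)<.012)]
print(len(k),k[:,0].min(),k[:,0].max(),"slope,z",np.polyfit(k[:,0],k[:,2],1))
E
python3 lev.py
```

```text
9.35 [ 0.49943936 -0.16951622  0.1447407 ] clamp xy -0.034484763686711946 -0.0006228704648577018
232 -0.09108768626581566 0.0904146163704711 slope,z [-0.002144    0.00995927]
```

{"op": "move_arm", "data": {
  "series": [
    {"rx":0,"ry":0,"rz":0,"tx":0,"ty":0,"tz":0.015,"gripper":10},
    {"rx":0,"ry":0,"rz":0,"tx":0,"ty":0,"tz":0.024,"gripper":10},
    {"rx":0,"ry":0,"rz":0,"tx":0,"ty":0,"tz":0.027,"gripper":10},
    {"rx":0,"ry":0,"rz":0,"tx":0,"ty":0,"tz":0.028,"gripper":10},
    {"rx":0,"ry":0,"rz":0,"tx":0,"ty":0,"tz":0.0287,"gripper":10},
    {"rx":0,"ry":0,"rz":0,"tx":0,"ty":0,"tz":0.0294,"gripper":10},
    {"rx":0,"ry":0,"rz":0,"tx":0,"ty":0,"tz":0.03,"gripper":10},
    {"rx":0,"ry":0,"rz":0,"tx":0,"ty":0,"tz":0.03,"gripper":10}
  ]
}}

```text
t: 10.2
ee_pos: [0.4991, -0.1697, 0.1152]
tcp_rot: [0.0, -0.179, 0.984, -0.0]
wrist_force: [-0.5, 1.1, 2.0]
grip_width: 0.0225
grip_force: 108.7
```

Contact is about 4.5 N. I'll run the second stroke slightly deeper.

{"op": "move_arm", "data": {
  "series": [
    {"rx":0,"ry":0,"rz":0,"tx":0,"ty":0,"tz":0.0003,"gripper":10},
    {"rx":0,"ry":0,"rz":0,"tx":-0.003,"ty":0,"tz":0.0003,"gripper":10},
    {"rx":0,"ry":0,"rz":0,"tx":-0.007,"ty":0,"tz":0.0003,"gripper":10},
    {"rx":0,"ry":0,"rz":0,"tx":-0.011,"ty":0,"tz":0.0003,"gripper":10},
    {"rx":0,"ry":0,"rz":0,"tx":-0.015,"ty":0,"tz":0.0003,"gripper":10},
    {"rx":0,"ry":0,"rz":0,"tx":-0.019,"ty":0,"tz":0.0003,"gripper":10},
    {"rx":0,"ry":0,"rz":0,"tx":-0.023,"ty":0,"tz":0.0003,"gripper":10},
    {"rx":0,"ry":0,"rz":0,"tx":-0.027,"ty":0,"tz":0.0003,"gripper":10},
    {"rx":0,"ry":0,"rz":0,"tx":-0.031,"ty":0,"tz":0.0003,"gripper":10},
    {"rx":0,"ry":0,"rz":0,"tx":-0.035,"ty":0,"tz":0.0003,"gripper":10},
    {"rx":0,"ry":0,"rz":0,"tx":-0.039,"ty":0,"tz":0.0003,"gripper":10},
    {"rx":0,"ry":0,"rz":0,"tx":-0.043,"ty":0,"tz":0.0003,"gripper":10},
    {"rx":0,"ry":0,"rz":0,"tx":-0.047,"ty":0,"tz":0.0003,"gripper":10},
    {"rx":0,"ry":0,"rz":0,"tx":-0.051,"ty":0,"tz":0.0003,"gripper":10},
    {"rx":0,"ry":0,"rz":0,"tx":-0.055,"ty":0,"tz":0.0003,"gripper":10},
    {"rx":0,"ry":0,"rz":0,"tx":-0.059,"ty":0,"tz":0.0003,"gripper":10},
    {"rx":0,"ry":0,"rz":0,"tx":-0.063,"ty":0,"tz":0.0003,"gripper":10},
    {"rx":0,"ry":0,"rz":0,"tx":-0.067,"ty":0,"tz":0.0003,"gripper":10}
  ]
}}

```text
t: 12.0
ee_pos: [0.5618, -0.1459, 0.1144]
tcp_rot: [-0.0, -0.179, 0.984, 0.0]
wrist_force: [-4.8, -1.7, 4.7]
grip_width: 0.0227
grip_force: 109.1
```

{"op": "move_arm", "data": {
  "series": [
    {"rx":0,"ry":0,"rz":0,"tx":-0.003,"ty":0,"tz":-0.008,"gripper":10},
    {"rx":0,"ry":0,"rz":0,"tx":-0.003,"ty":0,"tz":-0.025,"gripper":10},
    {"rx":0,"ry":0,"rz":0,"tx":0,"ty":0,"tz":-0.03,"gripper":10},
    {"rx":0,"ry":0,"rz":0,"tx":0.015,"ty":0,"tz":-0.03,"gripper":10},
    {"rx":0,"ry":0,"rz":0,"tx":0.04,"ty":0,"tz":-0.03,"gripper":10},
    {"rx":0,"ry":0,"rz":0,"tx":0.06,"ty":0,"tz":-0.03,"gripper":10},
    {"rx":0,"ry":0,"rz":0,"tx":0.067,"ty":0,"tz":-0.03,"gripper":10},
    {"rx":0,"ry":0,"rz":0,"tx":0.067,"ty":0,"tz":-0.03,"gripper":10},
    {"rx":0,"ry":0,"rz":0,"tx":0.067,"ty":0,"tz":-0.03,"gripper":10}
  ]
}}

```text
t: 12.9
ee_pos: [0.4994, -0.1695, 0.1444]
tcp_rot: [0.0, -0.179, 0.984, -0.0]
wrist_force: [0.3, -0.1, -2.8]
grip_width: 0.0226
grip_force: 108.5
```

```bash
python3 lev.py
```

```text
12.9 [ 0.49944614 -0.16951383  0.14441195] clamp xy -0.034477570768916645 -0.0006230158957199457
230 -0.09098382901414334 0.090137053025549 slope,z [-0.00195256  0.00974301]
```

Still level. Now the third stroke.

{"op": "move_arm", "data": {
  "series": [
    {"rx":0,"ry":0,"rz":0,"tx":0,"ty":0,"tz":0.015,"gripper":10},
    {"rx":0,"ry":0,"rz":0,"tx":0,"ty":0,"tz":0.024,"gripper":10},
    {"rx":0,"ry":0,"rz":0,"tx":0,"ty":0,"tz":0.027,"gripper":10},
    {"rx":0,"ry":0,"rz":0,"tx":0,"ty":0,"tz":0.028,"gripper":10},
    {"rx":0,"ry":0,"rz":0,"tx":0,"ty":0,"tz":0.0287,"gripper":10},
    {"rx":0,"ry":0,"rz":0,"tx":0,"ty":0,"tz":0.0294,"gripper":10},
    {"rx":0,"ry":0,"rz":0,"tx":0,"ty":0,"tz":0.03,"gripper":10},
    {"rx":0,"ry":0,"rz":0,"tx":0,"ty":0,"tz":0.03,"gripper":10}
  ]
}}

```text
t: 13.75
ee_pos: [0.4991, -0.1697, 0.1149]
tcp_rot: [0.0, -0.179, 0.984, -0.0]
wrist_force: [-1.1, 2.8, 2.3]
grip_width: 0.0224
grip_force: 108.9
```

{"op": "move_arm", "data": {
  "series": [
    {"rx":0,"ry":0,"rz":0,"tx":0,"ty":0,"tz":0,"gripper":10},
    {"rx":0,"ry":0,"rz":0,"tx":-0.003,"ty":0,"tz":0,"gripper":10},
    {"rx":0,"ry":0,"rz":0,"tx":-0.007,"ty":0,"tz":0,"gripper":10},
    {"rx":0,"ry":0,"rz":0,"tx":-0.011,"ty":0,"tz":0,"gripper":10},
    {"rx":0,"ry":0,"rz":0,"tx":-0.015,"ty":0,"tz":0,"gripper":10},
    {"rx":0,"ry":0,"rz":0,"tx":-0.019,"ty":0,"tz":0,"gripper":10},
    {"rx":0,"ry":0,"rz":0,"tx":-0.023,"ty":0,"tz":0,"gripper":10},
    {"rx":0,"ry":0,"rz":0,"tx":-0.027,"ty":0,"tz":0,"gripper":10},
    {"rx":0,"ry":0,"rz":0,"tx":-0.031,"ty":0,"tz":0,"gripper":10},
    {"rx":0,"ry":0,"rz":0,"tx":-0.035,"ty":0,"tz":0,"gripper":10},
    {"rx":0,"ry":0,"rz":0,"tx":-0.039,"ty":0,"tz":0,"gripper":10},
    {"rx":0,"ry":0,"rz":0,"tx":-0.043,"ty":0,"tz":0,"gripper":10},
    {"rx":0,"ry":0,"rz":0,"tx":-0.047,"ty":0,"tz":0,"gripper":10},
    {"rx":0,"ry":0,"rz":0,"tx":-0.051,"ty":0,"tz":0,"gripper":10},
    {"rx":0,"ry":0,"rz":0,"tx":-0.055,"ty":0,"tz":0,"gripper":10},
    {"rx":0,"ry":0,"rz":0,"tx":-0.059,"ty":0,"tz":0,"gripper":10},
    {"rx":0,"ry":0,"rz":0,"tx":-0.063,"ty":0,"tz":0,"gripper":10},
    {"rx":0,"ry":0,"rz":0,"tx":-0.067,"ty":0,"tz":0,"gripper":10}
  ]
}}

```text
t: 15.55
ee_pos: [0.5618, -0.146, 0.1144]
tcp_rot: [-0.0, -0.179, 0.984, 0.0]
wrist_force: [-4.2, -1.0, 4.3]
grip_width: 0.022
grip_force: 109.1
```

{"op": "move_arm", "data": {
  "series": [
    {"rx":0,"ry":0,"rz":0,"tx":-0.003,"ty":0,"tz":-0.008,"gripper":10},
    {"rx":0,"ry":0,"rz":0,"tx":-0.003,"ty":0,"tz":-0.025,"gripper":10},
    {"rx":0,"ry":0,"rz":0,"tx":-0.003,"ty":0,"tz":-0.05,"gripper":10},
    {"rx":0,"ry":0,"rz":0,"tx":-0.003,"ty":0,"tz":-0.06,"gripper":10},
    {"rx":0,"ry":0,"rz":0,"tx":-0.003,"ty":0,"tz":-0.06,"gripper":10},
    {"rx":0,"ry":0,"rz":0,"tx":-0.003,"ty":0,"tz":-0.06,"gripper":10}
  ]
}}

```text
t: 16.15
ee_pos: [0.5641, -0.1447, 0.1733]
tcp_rot: [-0.0, -0.179, 0.984, 0.001]
wrist_force: [0.2, -0.4, -2.3]
grip_width: 0.0227
grip_force: 108.5
```

```bash
python3 lev.py
python3 - <<'E'
from h import *
s=observe(); X=R.from_quat(np.roll(s['tcp_rot'],-1)).as_matrix()
print(X.T@(np.array([.5426,.1847,s['ee_pos'][2]])-s['ee_pos']), np.degrees(np.arctan2(X[1,0],X[0,0]))%360)
E
```

```text
16.15 [ 0.56411953 -0.14472898  0.17332869] clamp xy 0.034780910978105276 -0.0001777114904762352
269 -0.08948735651621163 0.09118192890955383 slope,z [-0.00099357  0.00971567]
[-0.09577159  0.31591396  0.00039028] 200.57834742905695
```

{"op": "move_arm", "data": {
  "series": [
    {"rx":0,"ry":0,"rz":0.05,"tx":-0.01,"ty":0.02,"tz":0,"gripper":10},
    {"rx":0,"ry":0,"rz":0.13,"tx":-0.02,"ty":0.05,"tz":0,"gripper":10},
    {"rx":0,"ry":0,"rz":0.22,"tx":-0.03,"ty":0.09,"tz":0,"gripper":10},
    {"rx":0,"ry":0,"rz":0.31,"tx":-0.045,"ty":0.13,"tz":0,"gripper":10},
    {"rx":0,"ry":0,"rz":0.4,"tx":-0.055,"ty":0.17,"tz":0,"gripper":10},
    {"rx":0,"ry":0,"rz":0.48,"tx":-0.07,"ty":0.21,"tz":0,"gripper":10},
    {"rx":0,"ry":0,"rz":0.55,"tx":-0.08,"ty":0.25,"tz":0,"gripper":10},
    {"rx":0,"ry":0,"rz":0.6,"tx":-0.09,"ty":0.285,"tz":0,"gripper":10},
    {"rx":0,"ry":0,"rz":0.621,"tx":-0.096,"ty":0.308,"tz":0,"gripper":10},
    {"rx":0,"ry":0,"rz":0.621,"tx":-0.096,"ty":0.316,"tz":0.02,"gripper":10},
    {"rx":0,"ry":0,"rz":0.621,"tx":-0.096,"ty":0.316,"tz":0.05,"gripper":10},
    {"rx":0,"ry":0,"rz":0.621,"tx":-0.096,"ty":0.316,"tz":0.085,"gripper":10},
    {"rx":0,"ry":0,"rz":0.621,"tx":-0.096,"ty":0.316,"tz":0.115,"gripper":10},
    {"rx":0,"ry":0,"rz":0.621,"tx":-0.096,"ty":0.316,"tz":0.135,"gripper":10},
    {"rx":0,"ry":0,"rz":0.621,"tx":-0.096,"ty":0.316,"tz":0.14,"gripper":10},
    {"rx":0,"ry":0,"rz":0.621,"tx":-0.096,"ty":0.316,"tz":0.14,"gripper":10},
    {"rx":0,"ry":0,"rz":0.621,"tx":-0.096,"ty":0.316,"tz":0.14,"gripper":10}
  ]
}}

```text
t: 17.9
ee_pos: [0.5437, 0.1846, 0.0353]
tcp_rot: [0.001, 0.131, 0.991, 0.0]
wrist_force: [-0.2, 0.5, -2.1]
grip_width: 0.0222
grip_force: 108.2
```

{"op": "move_arm", "data": {
  "series": [
    {"rx":0,"ry":0,"rz":0,"tx":0,"ty":0,"tz":0.003,"gripper":10},
    {"rx":0,"ry":0,"rz":0,"tx":0,"ty":0,"tz":0.006,"gripper":10},
    {"rx":0,"ry":0,"rz":0,"tx":0,"ty":0,"tz":0.007,"gripper":10},
    {"rx":0,"ry":0,"rz":0,"tx":0,"ty":0,"tz":0.0075,"gripper":10},
    {"rx":0,"ry":0,"rz":0,"tx":0,"ty":0,"tz":0.0075,"gripper":10}
  ]
}}

```text
t: 18.4
ee_pos: [0.5432, 0.1845, 0.027]
tcp_rot: [0.0, 0.131, 0.991, 0.0]
wrist_force: [0.2, -0.7, -2.6]
grip_width: 0.0223
grip_force: 108.6
```

{"op": "move_arm", "data": {
  "series": [
    {"rx":0,"ry":0,"rz":0,"tx":0,"ty":0,"tz":0.0005,"gripper":10},
    {"rx":0,"ry":0,"rz":0,"tx":0,"ty":0,"tz":0.0005,"gripper":10}
  ]
}}

```text
t: 18.6
ee_pos: [0.5432, 0.1846, 0.027]
tcp_rot: [0.0, 0.131, 0.991, 0.0]
wrist_force: [-3.8, -1.2, 5.3]
grip_width: 0.0227
grip_force: 109.4
```

The file is down on the board. I'll release it and retreat.

{"op": "move_arm", "data": {
  "series": [
    {"rx":0,"ry":0,"rz":0,"tx":0,"ty":0,"tz":0,"gripper":40},
    {"rx":0,"ry":0,"rz":0,"tx":0,"ty":0,"tz":0,"gripper":70},
    {"rx":0,"ry":0,"rz":0,"tx":0,"ty":0,"tz":0,"gripper":100},
    {"rx":0,"ry":0,"rz":0,"tx":0,"ty":0,"tz":0,"gripper":100},
    {"rx":0,"ry":0,"rz":0,"tx":0,"ty":0,"tz":0,"gripper":100},
    {"rx":0,"ry":0,"rz":0,"tx":0,"ty":0,"tz":0,"gripper":100},
    {"rx":0,"ry":0,"rz":0,"tx":0,"ty":0,"tz":-0.02,"gripper":100},
    {"rx":0,"ry":0,"rz":0,"tx":0,"ty":0,"tz":-0.05,"gripper":100},
    {"rx":0,"ry":0,"rz":0,"tx":0,"ty":0,"tz":-0.09,"gripper":100},
    {"rx":0,"ry":0,"rz":0,"tx":0,"ty":0,"tz":-0.13,"gripper":100},
    {"rx":0,"ry":0,"rz":0,"tx":0,"ty":0,"tz":-0.15,"gripper":100},
    {"rx":0,"ry":0,"rz":0,"tx":0,"ty":0,"tz":-0.15,"gripper":100},
    {"rx":0,"ry":0,"rz":0,"tx":0,"ty":0,"tz":-0.15,"gripper":100}
  ]
}}

```text
t: 19.9
ee_pos: [0.5429, 0.1845, 0.1758]
tcp_rot: [-0.0, 0.131, 0.991, -0.0]
wrist_force: [-0.8, 0.0, -0.4]
grip_width: 0.0852
grip_force: 0.0
```

Run:
```python
from h import *
s=observe(); print(s['t'],s['ee_pos'],s['grip_width'])
p,d=viewer.snapshot("scene"); cv2.imwrite("pics/end.png",p[:,:,::-1]); c=cloud("scene",d)
w=(abs(c[...,0]-.543)<.12)&(abs(c[...,1]-.185)<.08)
k=c[w&(c[...,2]>.054)&(c[...,2]<.068)]; print(len(k),cv2.minAreaRect(k[:,:2].astype(np.float32)),np.median(k[:,2]))
```

```text
19.9 [0.54285562 0.18449828 0.17578983] 0.08520799987174169
286 ((0.5430784821510315, 0.18711793422698975), (0.02330045774579048, 0.06641159951686859), 75.93289184570312) 0.05859873175731384
```

View pics/end.png

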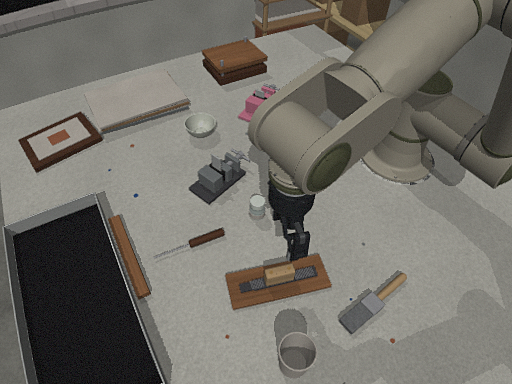

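The file lies flat on the middle of its board at (280,275), the gripper is clear of it, and everything else is where it was.

```bash
python3 -c "
from rig import arm; print(arm.sign_off())"
```

```text
the job is handed in; nothing more can be done
None
```

I filed the bar's end with three forward strokes at roughly 5–8 N, lifting the file clear each time, laid it flat on the middle of its board, and handed the job in at about 20 s; the hand-in returned no verdict.

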